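Press a glued keepsake in the counter's ratchet clamp and keep the squeeze

TASK

A freshly glued keepsake (wooden block with a white tile) stands in the blue ratchet clamp on the gift counter: turn the red lock knob clockwise until it clicks past its detent, then pump the orange trigger towards the black handle, letting it spring back between strokes, until the orange jaw pad presses the keepsake squarely against the blue fence. Finish while still holding the trigger squeezed, gently, with the pad's yellow spring stem pushed in by about a third of its length: clearly less cannot set the glue, and much beyond half cracks the tile. Move the jaw only by the trigger, do not touch the keepsake or the jaw's bar and pad, and leave everything else on the counter where it is.

Things in the scene. Friction and masses are not known exactly. Their poses are not given: they have to be found in the camera images.
- clamp: Ratchet bar clamp, fixed, on a 375 x 120 x 12 mm plywood base. Origin: on the counter surface, on the bar's centre line under trigger and handle; base x -170..+205, y +-60 mm. Own +x: along the bar, the way the jaw advances, to the fence; z up. Blue housing x -155..+30, y +-23, top at z 75 (82 under the knob). Fixed black handle: upright post, x +10..+22, y +-13, z 75..139 mm.
- trigger: Orange trigger: upright post, at rest x -30..-18, y +-13, z 75..139 mm in the clamp's frame; slides straight along +x towards the black handle. Origin and axes are the clamp's at rest, moving with it. Squeeze it with the handle (52 mm over both at rest, 34 fully pulled) or push it from behind; above z 90 mm the space behind is free back to x -80.
- trigger_grip (a point): Point in the middle of the orange trigger post, 112 mm above the counter; moves with it. Pulling needs the pad's force plus about 6 N; a light spring (2 to 3 N) returns it. Its pawl moves the bar 1:1 and slips back over teeth of 5 mm pitch: up to 5 mm of each pull is lost before the bar moves.
- handle_grip (a point): Point in the middle of the black handle post, 112 mm above the counter, at x +16 mm of the clamp; fixed.
- trigger_pull (a joint): Travel of the trigger in m: 0 at rest (sprung out), 0.018 fully pulled. While the knob is locked a lug stops it at about 0.001.
- knob: Red lock knob on the housing behind the trigger, vertical axis at x -105 mm of the clamp: black disc of 48 mm diameter (top at z 88) with a red grip bar 42 x 10 mm, z 88..116 mm. Origin on the axis at counter height; own x along the grip bar; axes as the clamp's at knob_turn 0.
- knob_grip (a point): Point on the knob's axis, in the grip bar, 108 mm above the counter.
- knob_turn (a joint): Angle of the lock knob in rad, growing clockwise seen from above: starts at 0 to 0.25 (locked); detent bump between 0.4 and 1.0 (0.15 N m to pass), unlocked above 1.05, end stop 1.4. Unlocked it frees the trigger and stays.
- bar_travel (a joint): Advance of the toothed bar with collar and jaw pad along the clamp's +x in m, 0 to 0.075; starts anywhere from 0 to 0.02. A brake of about 3 N holds it where it is left, so a real squeeze lasts only while the trigger is held.
- pad: Orange jaw pad at the bar's front, 8 x 50 x 40 mm (x, y, z), z 22..62 mm, on a yellow spring stem 12 mm thick; 18 mm of stem shows between pad and dark collar when unloaded. Origin: centre of the face that meets the tile; axes as the clamp's. Unloaded, the face is at x = 78 mm + bar_travel in the clamp's frame.
- stem_press (a joint): How far the pad's yellow stem is pushed in, m: 0 unloaded, 0.018 bottomed. Spring: pressing force = 2 N + 1500 N/m x this value (6 mm = 11 N).
- fence: The fixed blue fence, 20 x 110 x 75 mm, on the clamp base. Origin: middle of the lower edge of its face towards the jaw, at x +170 mm, z +12 mm of the clamp; x as the clamp's.
- keepsake: Loose glued keepsake, 0.14 to 0.28 kg, 45 x 90 x 70 mm (x, y, z): wooden block with a 7 mm white tile on its jaw side. Stands on the clamp base between pad and fence, 4 to 9 mm off the fence, skewed up to 0.06 rad; the jaw slides it home. Origin: centre of the underside; tile face at its x -22.5 mm, fence side at +22.5.
- mug: White mug, 80 mm wide, 90 high; bystander near the clamp. Origin: centre of the underside.
- glue_bottle: White glue bottle, 44 mm wide, 110 high; bystander near the clamp. Origin: centre of the underside.
- gnome: Yellow gnome figurine, 56 mm wide, 100 high; bystander near the clamp. Origin: centre of the underside.
- candle: Amber candle jar, 72 mm wide, 80 high; bystander. Origin: centre of the underside.
- gift_box: Red gift box 120 x 90 x 60 mm; bystander. Origin: centre of the underside.
- trinket_bowl: Blue bowl, 110 mm wide, 45 high; bystander. Origin: centre of the underside.
- brush: Glue brush lying on the counter; bystander.
- jaw: The steel toothed bar (12 x 10 mm, z 37..47, from x -161 to +40 mm at bar_travel 0) with its dark collar (x +40..+52) and all it carries (stem and pad). Origin = clamp origin at bar_travel 0, axes as the clamp's.
Mind the look-alikes: they are no part of the job. What is shaped like the keepsake but green or purple is not meant.

How it is judged (in metres and radians):
On the way, in this order (a step that is already met when the one before it is completed fails the run):
1. the lock knob has clicked past its detent (value of joint knob_turn above 1.05 rad), for 0.1 s.
2. the jaw pad touches the keepsake (contact force between pad and keepsake above 0.5 N), for 0.1 s.
At the end, for the whole second after the job is handed in: Held at the end: knob past its detent (over 1.05 rad), fingers pushing the trigger (over 4 N), pad pressing the keepsake with 6 to 18 N (stem in 2.7 to 10.7 mm), keepsake at rest, upright and square (0.04 rad), pressed on the fence (over 4 N) (value of joint knob_turn above 1.05 rad and contact force between pad and keepsake between 6 and 18 N and contact force between fence and keepsake above 4 N and contact force between the fingers and trigger above 4 N and angle between the x axis of keepsake and the x axis of fence, either way round below 0.04 rad and angle between keepsake's own z axis and vertical below 0.05 rad and linear speed of keepsake below 0.01 m/s); the arm keeps its last pose, push and grip.
It fails at once if the tile cracks: the pad presses it with more than 22 N (contact force between pad and keepsake above 22 N).
It fails at once if the robot touches the keepsake (contact force between any of the fingers, the arm and keepsake above 1 N).
It fails at once if the robot pushes the jaw's bar or pad itself (contact force between any of the fingers, the arm and pad above 2 N or contact force between any of the fingers, the arm and jaw above 2 N).
It fails at once if a bystander is moved by more than 2 cm (distance of any of mug, glue_bottle, gnome, candle, gift_box, trinket_bowl, brush from where it was at the start of the episode above 0.02 m).
It also fails if it takes over 67 s, if anything falls off the work surface, if the arm or the gripper's body presses on something with over 40 N, if the wrist force passes 120 N, or if a joint passes its speed limit or range.

ROBOT

A 6-joint arm with a two-finger parallel gripper is mounted at the origin on the work surface. World frame = base frame: x ahead of the robot, y to its left, z up, the work surface at z = 0. Lengths are in mm, angles in degrees, forces in N, time in s.
With the tool pointing down it reaches from about 300 to 850 mm from the base axis. Payload 4.2 kg.
Tool frame: the origin (TCP) lies midway between the tips of the shut fingers; the grasp point (between the pads) lies 19 mm behind it (env.tcp_to_grasp is the distance from the TCP to the grasp point, in mm); z points along the fingers, x is the direction in which the jaws open and shut, and the axes are right-handed (so a half turn about z gives the same grasp; the last joint's range is limited). The gripper opens to 91 mm and grips with 3 to 60 N. Pads are 32 mm wide; open, the fingers measure 118 mm over their backs; the gripper's body (76 mm by 178 mm) begins 60 mm behind the grasp point.
Start: joints at [-64.458, 18.312, 89.639, -0, 72.044, -1.146], TCP at [258.26, -513.756, 213.976] pointing down, gripper open.
Joint ranges: [-177.97, 177.97], [-48.28, 115.42], [12.27, 149.76], [-77.06, 257.06], [2.81, 150.46], [-146.56, 146.56]. Speed limits (degrees/s): [147.25, 147.25, 180, 180, 180, 180].

INTERFACE

Orientations are given as [roll, pitch, yaw] about the fixed x, y, z axes, in that order (R = Rz(yaw) Ry(pitch) Rx(roll)).
In Python, from workcell import env gives the robot as it stands.
- The arm moves only by the tool drive_tool, never from a script. Its argument "motion" is a list of rows, each a list of 2 entries, a list of its own where there are three numbers: the shift along the world's x, y, z in m, then the turn, a rotation vector about the world's x, y, z in rad. In form: [[[dx, dy, dz], [wx, wy, wz]], ...]. A call has exactly 10 rows; each row shifts and turns the commanded pose from where the row before left it; what a row does not reach is not made up. A row lasts 1/12 s, in which the tool goes at most 41.7 mm and 7.16 degrees, less where a joint would pass 70% of its speed; a pose out of reach is approached as far as the arm can. A call is refused whole if a number of a shift passes 0.0417 or a number of a turn 0.125, either way. A call with a gripper value outside its range is refused whole. "claw" is the opening, from 0 (shut) to 1 (fully open), set as the call begins (left out, the last holds). The fingers move at their own pace and stop on an object; "force" is the grip in N (left out, the last holds). Time passes only in rows, so rows that do not move let the fingers close, or fill a call up. It gives the time, the measured TCP pose, the force and the opening at its end, in the units of the state.
- env.state(): the state, without advancing time (a new reading comes with each control period).
- env.grab_frame(name): name is "scene" or "top" or "wrist"; returns the picture (400x640x3 uint8, red, green, blue); there is no depth.
- env.camera_params(name): a dict with "fov_y" (degrees; the focal length in pixels is half the picture's height over the tangent of half this angle, whatever the lens; pixels are square), "cx", "cy" (the principal point, pixels), "pose" (4x4, takes a point from camera to world coordinates). Camera axes: x right, y down, z forward; pixel columns grow to the right and rows downward; lengths in mm; the calibration is good to about 2 mm. The wrist camera is an equidistant fisheye: a pixel r from the principal point sees the ray r / f radians off the axis. A picture is of the moment at which its call begins: read the wrist's pose just before it. camera_params takes no time and is no camera call; for the wrist camera it gives the pose at the moment of the call.
- env.job_done(): hands the job in, once; it reports no verdict.
The state is a dict: "time_s": time; "qpos": joint angles; "qvel": joint speeds; "effort": joint torques, N m; "ee_pos": TCP position; "ee_rot": TCP orientation; "force": force on the tool from outside, world axes, zero at the start; "torque": the same for the moment, N m; "gripper_width": finger opening in mm.
Only numpy, scipy, OpenCV 4.12 (cv2) and the standard library are available. Lean on these libraries where they do the work, as an engineer would, in place of code of your own. Each camera call takes 0.05 s, during which the arm holds its last target.

## Working session

There is one attempt and no reset: what is moved stays moved. The work goes in short steps, Python scripts to look and compute and a tool call to move; the robot and the scene stay as the last step left them, time stands still between calls to the robot, and variables do not carry over. Pictures are saved under pics/ and viewed, and the job is handed in when it is done.

Besides the shell and the picture viewer there is one more tool, called after "Call:" by a JSON object that holds its "fn" and its "kwargs", one argument or row to a line. drive_tool: Moves the arm, as the interface text tells. Its arguments: {"type":"object","properties":{"motion":{"type":"array","items":{"type":"array"}},"claw":{"type":"number"},"force":{"type":"number"}},"required":["motion"]}

```bash
mkdir -p pics; ls
python3 - <<'E'
from workcell import env
import cv2
print(env.state()); print(env.tcp_to_grasp)
for n in ("scene","top","wrist"):
    p=env.camera_params(n); print(n,p)
    cv2.imwrite(f"pics/{n}0.png",env.grab_frame(n)[:,:,::-1])
E
```

```text
pics
{'time_s': 0.0, 'qpos': array([-6.44576498e+01,  1.83511541e+01,  8.97066951e+01, -2.38948105e-04,
        7.20442466e+01, -1.14611865e+00]), 'qvel': array([-0.01799131, -0.04794705, -0.03435605,  0.08266034, -0.0377665 ,
        0.06986043]), 'effort': array([-2.39941408e-03, -4.12472534e+01, -2.31977105e+01,  7.23876245e-02,
        4.56385652e-02, -1.32875443e-04]), 'ee_pos': array([ 258.03195018, -513.27974935,  213.12321228]), 'ee_rot': array([-1.79998185e+02,  1.02079956e-01, -6.33114557e+01]), 'force': array([-0.75218451, -0.26113752, -0.69451237]), 'torque': array([-0.07951468,  0.00645556, -0.0573081 ]), 'gripper_width': 91.0338919911198}
18.8
scene {'fov_y': 49.69928928808797, 'cx': 326.18395358649934, 'cy': 201.13085656284395, 'pose': array([[-7.13583228e-01,  5.03051751e-01, -4.87583749e-01,
         1.27541596e+03],
       [ 7.00279565e-01,  5.32237495e-01, -4.75743397e-01,
         7.43890847e+02],
       [ 2.01868039e-02, -6.80927445e-01, -7.32072611e-01,
         1.18965711e+03],
       [ 0.00000000e+00,  0.00000000e+00,  0.00000000e+00,
         1.00000000e+00]]
[... 173 characters left out ...]
1e+02],
       [-9.99740669e-01,  2.14592354e-02,  7.62210203e-03,
         1.68611499e+01],
       [-9.93401614e-03, -1.09779520e-01, -9.93906320e-01,
         1.42917172e+03],
       [ 0.00000000e+00,  0.00000000e+00,  0.00000000e+00,
         1.00000000e+00]])}
wrist {'fov_y': 65.70646984690485, 'cx': 318.7690451196129, 'cy': 198.84120618863128, 'pose': array([[ 4.49129550e-01, -8.61619571e-01, -2.36419884e-01,
         3.25224861e+02],
       [-8.93465731e-01, -4.33498838e-01, -1.17463802e-01,
        -4.79001606e+02],
       [-1.27863410e-03,  2.63989529e-01, -9.64524698e-01,
         3.83427658e+02],
       [ 0.00000000e+00,  0.00000000e+00,  0.00000000e+00,
         1.00000000e+00]])}
```

View pics/scene0.png

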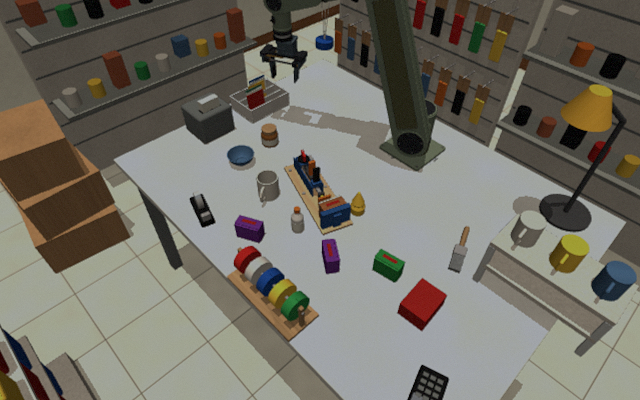

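View pics/top0.png

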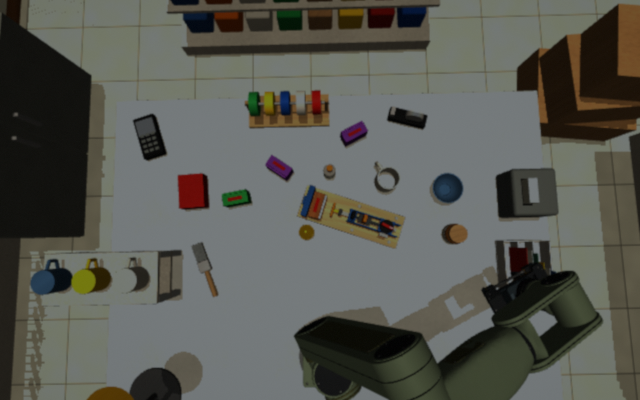

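View pics/wrist0.png

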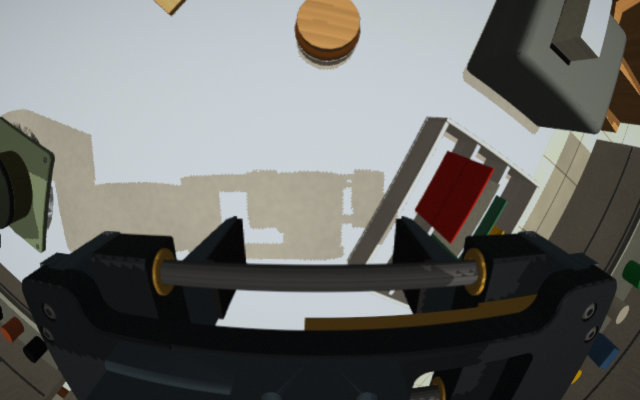

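The clamp with the brown/white keepsake is at top (350,216), with its fence on the left. The green block (236,198) and the purple ones (279,167) and (353,132) are look-alikes. I'll enlarge the clamp to confirm.

Run:
```python
import cv2
a=cv2.imread('pics/top0.png')[170:260,285:420]; cv2.imwrite('pics/topc.png',cv2.resize(a,None,fx=5.5,fy=5.5,interpolation=cv2.INTER_CUBIC))
a=cv2.imread('pics/scene0.png')[140:240,240:380]; cv2.imwrite('pics/scc.png',cv2.resize(a,None,fx=5.5,fy=5.5,interpolation=cv2.INTER_CUBIC))
```

```text
(no output)
```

View pics/topc.png

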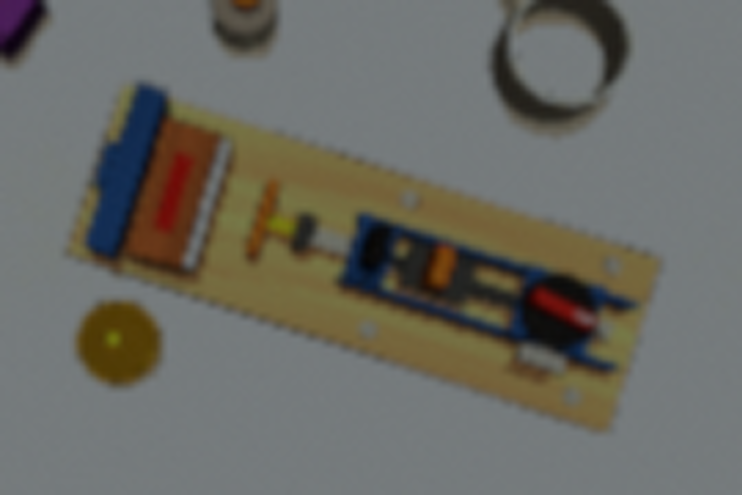

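View pics/scc.png

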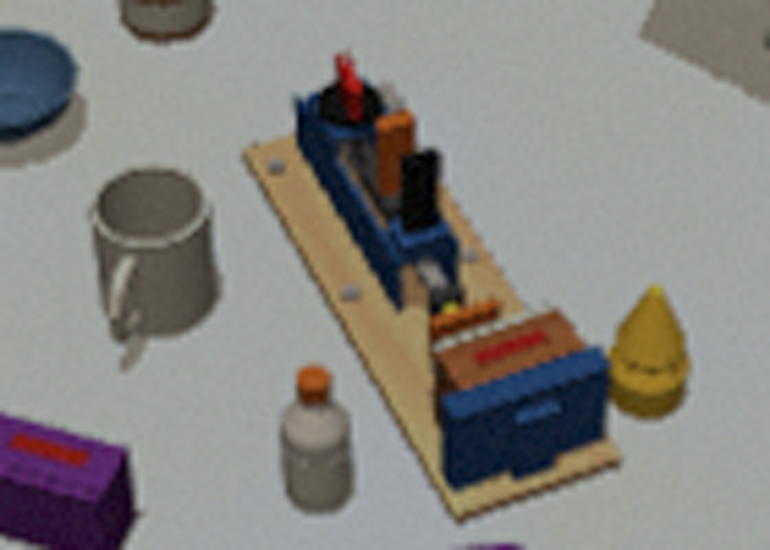

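The crop confirms it: the brown block with a white tile stands against the blue fence. The knob is at crop (560,312), the trigger at (440,265) and the handle at (375,247). Next I'll measure the clamp pose.

```bash
cat > h.py <<'E'
import numpy as np, cv2
from workcell import env
def ray(n,uv,P=None):
    p=P or env.camera_params(n); T=p['pose']; f=200/np.tan(np.radians(p['fov_y']/2))
    uv=np.atleast_2d(uv).astype(float); d=(uv-[p['cx'],p['cy']])/f
    if n=='wrist':
        r=np.linalg.norm(d,axis=1,keepdims=True); v=np.c_[d/np.maximum(r,1e-9)*np.sin(r),np.cos(r)]
    else: v=np.c_[d,np.ones(len(d))]
    return T[:3,3], v@T[:3,:3].T
def plane(n,uv,z,P=None):
    o,d=ray(n,uv,P); return o+d*((z-o[2])/d[:,2:])
def proj(n,X,P=None):
    p=P or env.camera_params(n);T=p['pose'];f=200/np.tan(np.radians(p['fov_y']/2))
    c=(np.atleast_2d(X)-T[:3,3])@T[:3,:3]
    if n=='wrist':
        r=np.linalg.norm(c[:,:2],axis=1);th=np.arctan2(r,c[:,2]);return c[:,:2]/r[:,None]*th[:,None]*f+[p['cx'],p['cy']]
    return c[:,:2]/c[:,2:]*f+[p['cx'],p['cy']]
E
python3 - <<'E'
from h import *
im=cv2.imread('pics/top0.png'); hsv=cv2.cvtColor(im,cv2.COLOR_BGR2HSV)
m=cv2.inRange(hsv,(10,60,60),(30,255,255)); m[:170]=0;m[260:]=0;m[:,:285]=0;m[:,410:]=0
n,l,s,c=cv2.connectedComponentsWithStats(m); 
for k in range(1,n):
    if s[k,4]>20: print(s[k],c[k])
k=1+np.argmax(s[1:,4]); pts=cv2.findContours((l==k).astype('uint8'),0,1)[0][0]
r=cv2.minAreaRect(pts); b=cv2.boxPoints(r); print(b); W=plane('top',b,12); print(W)
hull=plane('top',cv2.convexHull(pts)[:,0],12)
r2=cv2.minAreaRect(hull[:,:2].astype(np.float32)); print(r2)
# 
for name,lo,hi,z in (('red',(0,150,60),(5,255,255),116),('orange',(6,170,90),(14,255,255),139)):
    mm=cv2.inRange(hsv,lo,hi); mm[:170]=0;mm[260:]=0;mm[:,:285]=0;mm[:,410:]=0
    n,l,s,c=cv2.connectedComponentsWithStats(mm)
    for k in range(1,n):
        if s[k,4]>5: print(name,s[k],c[k],plane('top',c[k],z)[0])
E
```

```text
[ 298  188  107   60 2149] [350.85946952 216.96277338]
[363 215   5   7  29] [365. 218.]
[371 218   9   5  28] [374.92857143 220.35714286]
[299 225  15  15 187] [306.11229947 231.9144385 ]
[367 224  11   5  27] [372.88888889 225.77777778]
[[296.70294 215.93744]
 [307.00586 184.66074]
 [404.922   216.91547]
 [394.61908 248.19217]]
[[ 492.33418382  114.25547971   12.        ]
 [ 606.36540065   74.83074397   12.        ]
 [ 480.50393663 -278.43475534   12.        ]
 [ 368.84319772 -236.47485434   12.        ]]
((486.8936767578125, -81.11004638671875), (372.4357604980469, 119.50285339355469), 70.60301208496094)
red [313 198   7  14  43] [316.02325581 204.55813953] [523.13432502  41.22801048 116.        ]
red [382 222   8   7  27] [385.7037037  224.88888889] [ 449.67928516 -191.24155232  116.        ]
orange [309 192  15  25 169] [315.78106509 204.6035503 ] [520.95534165  41.60853808 139.        ]
```

Call:
{"fn": "drive_tool", "kwargs": {
  "motion": [
    [[0.019,0.031,0.004],[0,0,0.077]],
    [[0.019,0.031,0.004],[0,0,0.077]],
    [[0.019,0.031,0.004],[0,0,0.077]],
    [[0.019,0.031,0.004],[0,0,0.077]],
    [[0.019,0.031,0.004],[0,0,0.077]],
    [[0.019,0.031,0.004],[0,0,0.077]],
    [[0.019,0.031,0.004],[0,0,0.077]],
    [[0.019,0.031,0.004],[0,0,0.077]],
    [[0.019,0.031,0.004],[0,0,0.077]],
    [[0.019,0.031,0.004],[0,0,0.077]]
  ],
  "claw": 0.5
}}

```text
time_s: 0.98
ee_pos: [448.7, -202.0, 254.1]
ee_rot: [180.0, 0.0, -19.0]
force: [0.7, -1.3, 0.5]
gripper_width: 45.6
```

Run:
```python
from h import *
import pickle
s=env.state();print(s['time_s'],s['ee_pos'],s['ee_rot'],s['gripper_width'],s['qpos'])
P=env.camera_params('wrist'); pickle.dump(P,open('P1.pkl','wb'))
cv2.imwrite("pics/wrist1.png",env.grab_frame('wrist')[:,:,::-1])
```

```text
0.9833 [ 448.69864829 -202.01789207  254.05331635] [ 1.79997965e+02  5.41613685e-03 -1.89774071e+01] 45.5728290480798 [-2.55760685e+01  9.37961666e+00  9.59392909e+01 -2.74155677e-03
  7.46862388e+01 -6.59793728e+00]
```

View pics/wrist1.png

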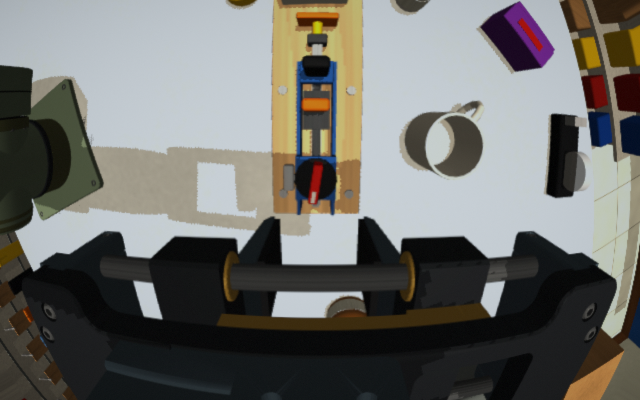

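The wrist view shows the clamp upright in the image: knob (316,183), trigger (317,104), handle (316,66), mug to the right.

Run:
```python
from h import *
import pickle
P=pickle.load(open('P1.pkl','rb'))
im=cv2.imread('pics/wrist1.png'); hsv=cv2.cvtColor(im,cv2.COLOR_BGR2HSV)
cv2.imwrite('pics/w1c.png',cv2.resize(im[0:230,250:390],None,fx=2.6,fy=2.6,interpolation=cv2.INTER_CUBIC))
def comp(lo,hi,box=(250,0,390,225)):
    m=cv2.inRange(hsv,lo,hi); k=np.zeros_like(m); x0,y0,x1,y1=box; k[y0:y1,x0:x1]=m[y0:y1,x0:x1]
    n,l,s,c=cv2.connectedComponentsWithStats(k); return [(s[i],c[i],l==i) for i in range(1,n) if s[i,4]>25]
for name,lo,hi,z in (('red',(0,170,80),(4,255,255),116),('red',(175,170,80),(180,255,255),116),('orange',(5,190,100),(14,255,255),139),('black',(0,0,0),(180,255,40),88)):
    for s,c,l in comp(lo,hi):
        print(name,s,c.round(1),plane('wrist',c,z,P)[0].round(1))
        if name=='red':
            q=plane('wrist',np.argwhere(l)[:,::-1],116,P)[:,:2].astype(np.float32); print(cv2.minAreaRect(q))
o=np.array([481.1,-97.6]);a=np.radians(70.6);R=np.array([[np.cos(a),-np.sin(a)],[np.sin(a),np.cos(a)]])
for p in ((-105,0,116),(-24,0,139),(16,0,139),(-170,60,12),(-170,-60,12),(-155,23,75),(-155,-23,75)):
    print(p,proj('wrist',np.r_[o+R@p[:2],p[2]],P).round(1), proj('top',np.r_[o+R@p[:2],p[2]]).round(1))
```

```text
red [308 164  15  40 301] [315.6 180.7] [ 449.2 -191.3  116. ]
((447.43023681640625, -194.38047790527344), (41.27125549316406, 9.718582153320312), 61.43730545043945)
orange [297  13  41   6  53] [318.  17.] [503.5 -40.9 139. ]
orange [302  98  28  13 161] [315.5 104.5] [ 474.1 -119.5  139. ]
black [308  42  18   4  40] [316.6  43. ] [497.6 -53.4  88. ]
black [303  56  27  21 507] [315.9  65.6] [488.6 -77.3  88. ]
black [294 159  42  40 927] [315. 178.] [ 447.4 -193.7   88. ]
black [262 217  17   8  93] [271.  221.5] [ 382.2 -225.4   88. ]
black [359 218  17   7  89] [366.3 221.7] [ 486.8 -261.6   88. ]
(-105, 0, 116) [[314.6 186.5]] [[387.4 225.9]]
(-24, 0, 139) [[314.7 105.6]] [[365. 218.]]
(16, 0, 139) [[315.1  62.7]] [[353.5 214.2]]
(-170, 60, 12) [[272.8 214.5]] [[395.1 248.4]]
(-170, -60, 12) [[357.9 215.1]] [[404.8 216.7]]
(-155, 23, 75) [[295.6 219.4]] [[397.3 237.2]]
(-155, -23, 75) [[334.1 219.7]] [[401.2 224.5]]
```

View pics/w1c.png

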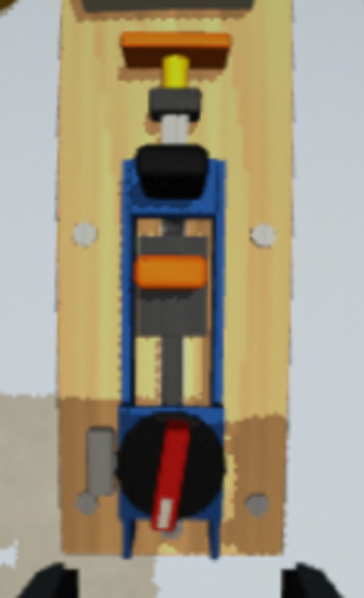

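Run:
```python
from h import *
import pickle
P=pickle.load(open('P1.pkl','rb'))
for z in (12,40,60,75,90,110): print(z,plane('top',(383.2,234.5),z)[0].round(1),plane('wrist',(288.5,177),z,P)[0].round(1))
```

```text
12 [ 418.7 -197.3   12. ] [ 407.9 -194.9   12. ]
40 [ 418.4 -193.1   40. ] [ 412.4 -190.5   40. ]
60 [ 418.3 -190.1   60. ] [ 415.5 -187.3   60. ]
75 [ 418.1 -187.8   75. ] [ 417.9 -185.    75. ]
90 [ 418.  -185.6   90. ] [ 420.3 -182.6   90. ]
110 [ 417.8 -182.5  110. ] [ 423.4 -179.5  110. ]
```

Call:
{"fn": "drive_tool", "kwargs": {
  "motion": [
    [[0,0.001,-0.013],[0,0,-0.017]],
    [[0,0.001,-0.013],[0,0,-0.017]],
    [[0,0.001,-0.013],[0,0,-0.017]],
    [[0,0.001,-0.013],[0,0,-0.017]],
    [[0,0.001,-0.013],[0,0,-0.017]],
    [[0,0.001,-0.013],[0,0,-0.017]],
    [[-0.001,0.001,-0.013],[0,0,-0.017]],
    [[-0.001,0,-0.013],[0,0,-0.017]],
    [[0,0,-0.013],[0,0,-0.017]],
    [[0,0,-0.007],[0,0,-0.017]]
  ]
}}

```text
time_s: 1.87
ee_pos: [445.2, -196.5, 128.4]
ee_rot: [180.0, 0.2, -29.0]
force: [-0.5, 0.0, 0.4]
gripper_width: 45.7
```

Run:
```python
from h import *
import pickle
s=env.state();print(s['time_s'],s['ee_pos'],s['ee_rot'],s['gripper_width'])
P=env.camera_params('wrist'); pickle.dump(P,open('P2.pkl','wb'))
im=np.ascontiguousarray(env.grab_frame('wrist')[:,:,::-1]);cv2.imwrite("pics/wrist2.png",im)
hsv=cv2.cvtColor(im,cv2.COLOR_BGR2HSV); m=cv2.inRange(hsv,(0,170,80),(4,255,255)); m[:, :250]=0;m[:,390:]=0;m[280:]=0;m[:100]=0
q=np.argwhere(m)[:,::-1]; print(len(q),cv2.minAreaRect(plane('wrist',q,116,P)[:,:2].astype(np.float32)))
```

```text
1.8667 [ 445.19939571 -196.49778353  128.38571607] [ 1.79984787e+02  1.54345926e-01 -2.90141978e+01] 45.675571638935786
763 ((447.8078308105469, -193.13900756835938), (42.92633819580078, 9.567509651184082), 62.69662094116211)
```

View pics/wrist2.png

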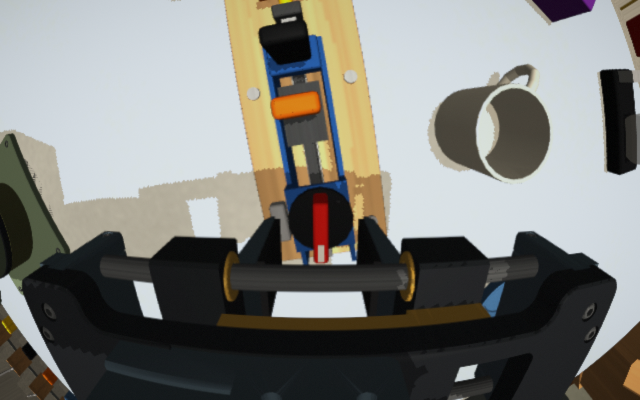

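Call:
{"fn": "drive_tool", "kwargs": {
  "motion": [
    [[0.0005,0.0004,0],[0,0,0.01]],
    [[0.0005,0.0004,0],[0,0,0]],
    [[0.0005,0.0004,-0.003],[0,0,0]],
    [[0,0,-0.006],[0,0,0]],
    [[0,0,-0.006],[0,0,0]],
    [[0,0,-0.006],[0,0,0]],
    [[0,0,-0.006],[0,0,0]],
    [[0,0,-0.005],[0,0,0]],
    [[0,0,-0.002],[0,0,0]],
    [[0,0,0],[0,0,0]]
  ],
  "claw": 0.3
}}

```text
time_s: 2.75
ee_pos: [447.3, -195.4, 95.2]
ee_rot: [180.0, 0.1, -28.4]
force: [-1.0, 0.5, 0.7]
gripper_width: 27.5
```

Call:
{"fn": "drive_tool", "kwargs": {
  "motion": [
    [[0,0,0],[0,0,0]],
    [[0,0,0],[0,0,0]],
    [[0,0,0],[0,0,0]],
    [[0,0,0],[0,0,0]],
    [[0,0,0],[0,0,0]],
    [[0,0,0],[0,0,0]],
    [[0,0,0],[0,0,0]],
    [[0,0,0],[0,0,0]],
    [[0,0,0],[0,0,0]],
    [[0,0,0],[0,0,0]]
  ],
  "claw": 0.0,
  "force": 20
}}

```text
time_s: 3.58
ee_pos: [447.2, -195.2, 96.2]
ee_rot: [-180.0, 0.1, -28.4]
force: [-4.2, 1.4, 5.0]
gripper_width: 10.0
```

Run:
```python
from h import *
s=env.state();print(s)
cv2.imwrite("pics/wrist3.png",env.grab_frame('wrist')[:,:,::-1])
```

```text
{'time_s': 3.5833, 'qpos': array([-2.49407113e+01,  1.70120863e+01,  1.10579834e+02,  7.71463394e-03,
        5.24742814e+01,  3.42023478e+00]), 'qvel': array([-0.00780524, -0.0412075 ,  0.04688514, -0.02199883, -0.03041691,
        0.08124619]), 'effort': array([-2.48920899e-01, -3.30230677e+01, -1.96822339e+01, -6.65433984e-02,
       -1.39296088e+00, -2.30357680e-02]), 'ee_pos': array([ 447.17893631, -195.23761968,   96.19106144]), 'ee_rot': array([-1.79997848e+02,  6.64486319e-02, -2.83656475e+01]), 'force': array([-4.18338022,  1.36422303,  4.97921085]), 'torque': array([ 0.39073758,  0.63008857, -0.04683729]), 'gripper_width': 10.015764155900586}
```

View pics/wrist3.png

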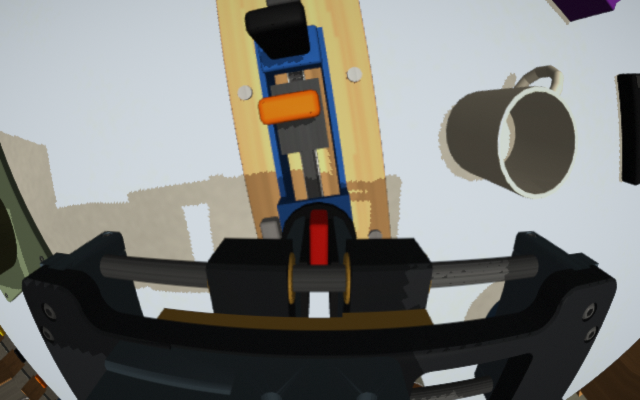

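The bar is gripped at 10.0 mm width. I'll turn it clockwise now.

Call:
{"fn": "drive_tool", "kwargs": {
  "motion": [
    [[0,0,0],[0,0,-0.06]],
    [[0,0,0],[0,0,-0.06]],
    [[0,0,0],[0,0,-0.06]],
    [[0,0,0],[0,0,-0.06]],
    [[0,0,0],[0,0,-0.06]],
    [[0,0,0],[0,0,-0.06]],
    [[0,0,0],[0,0,-0.06]],
    [[0,0,0],[0,0,-0.06]],
    [[0,0,0],[0,0,-0.06]],
    [[0,0,0],[0,0,-0.06]]
  ]
}}

```text
time_s: 4.47
ee_pos: [447.9, -195.8, 96.2]
ee_rot: [180.0, -0.0, -62.9]
force: [-3.2, 0.4, -0.1]
gripper_width: 10.0
```

Call:
{"fn": "drive_tool", "kwargs": {
  "motion": [
    [[0,0,0],[0,0,-0.06]],
    [[0,0,0],[0,0,-0.06]],
    [[0,0,0],[0,0,-0.06]],
    [[0,0,0],[0,0,-0.06]],
    [[0,0,0],[0,0,-0.06]],
    [[0,0,0],[0,0,-0.06]],
    [[0,0,0],[0,0,-0.06]],
    [[0,0,0],[0,0,-0.06]],
    [[0,0,0],[0,0,-0.06]],
    [[0,0,0],[0,0,0]]
  ]
}}

```text
time_s: 5.3
ee_pos: [447.8, -196.3, 96.2]
ee_rot: [-180.0, -0.1, -93.7]
force: [-2.9, -1.6, 3.2]
gripper_width: 9.9
```

Run:
```python
from h import *
s=env.state();print(s['time_s'],s['ee_pos'],s['ee_rot'],s['force'],s['torque'],s['gripper_width'])
```

```text
5.3 [ 447.82926851 -196.32077986   96.21602833] [-1.79978292e+02 -9.11844832e-02 -9.37061435e+01] [-2.86562873 -1.59292469  3.23374959] [-0.20720563  0.6626196  -0.0448384 ] 9.883354879156848
```

Call:
{"fn": "drive_tool", "kwargs": {
  "motion": [
    [[0,0,0],[0,0,0]],
    [[0,0,0],[0,0,0]],
    [[0,0,0],[0,0,0]],
    [[0,0,0],[0,0,0]],
    [[0,0,0.005],[0,0,0]],
    [[0,0,0.015],[0,0,0]],
    [[0,0,0.02],[0,0,0]],
    [[0,0,0.02],[0,0,0]],
    [[0,0,0.02],[0,0,0]],
    [[0,0,0.02],[0,0,0]]
  ],
  "claw": 0.3
}}

```text
time_s: 6.13
ee_pos: [447.8, -195.5, 197.3]
ee_rot: [-180.0, -0.0, -93.7]
force: [-0.8, 0.0, -0.8]
gripper_width: 27.2
```

Run:
```python
from h import *
import pickle
s=env.state();print(s['time_s'],s['ee_pos'],s['ee_rot'],s['force'],s['gripper_width'])
P=env.camera_params('wrist'); pickle.dump(P,open('P4.pkl','wb'))
im=np.ascontiguousarray(env.grab_frame('wrist')[:,:,::-1]);cv2.imwrite("pics/wrist4.png",im)
hsv=cv2.cvtColor(im,cv2.COLOR_BGR2HSV); m=cv2.inRange(hsv,(0,170,80),(4,255,255)); m[:, :250]=0;m[:,390:]=0;m[280:]=0;m[:100]=0
q=np.argwhere(m)[:,::-1]; print(len(q),cv2.minAreaRect(plane('wrist',q,116,P)[:,:2].astype(np.float32)))
```

```text
6.1333 [ 447.78555745 -195.47249959  197.29441174] [-1.79970873e+02 -9.60905656e-03 -9.36601472e+01] [-0.83836331  0.03744186 -0.81592175] 27.223101544951255
514 ((449.8062744140625, -195.48602294921875), (9.990521430969238, 44.1171989440918), 86.10306549072266)
```

View pics/wrist4.png

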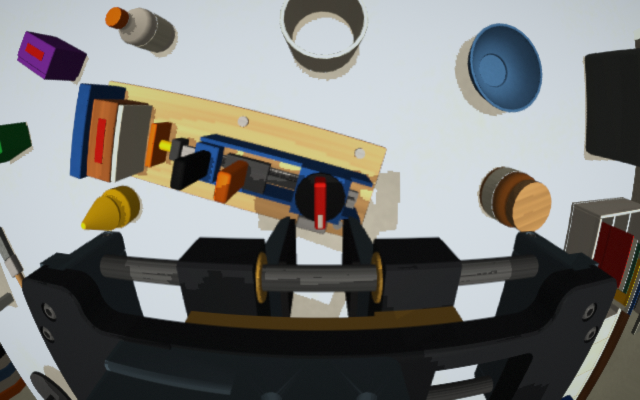

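The knob is at about 1.30 rad, past its detent. I'll shut the fingers and place them behind the trigger.

Call:
{"fn": "drive_tool", "kwargs": {
  "motion": [
    [[0.0031,0.0093,0],[0,0,-0.055]],
    [[0.0031,0.0093,0],[0,0,-0.055]],
    [[0.0031,0.0093,0],[0,0,-0.055]],
    [[0.0031,0.0093,0],[0,0,-0.055]],
    [[0.0031,0.0093,0],[0,0,-0.055]],
    [[0,0,-0.01],[0,0,0]],
    [[0,0,-0.01],[0,0,0]],
    [[0,0,-0.01],[0,0,0]],
    [[0,0,-0.01],[0,0,0]],
    [[0,0,0],[0,0,0]]
  ],
  "claw": 0.0
}}

```text
time_s: 7.02
ee_pos: [461.3, -148.9, 153.1]
ee_rot: [179.7, -0.0, -109.4]
force: [0.4, -0.3, -0.2]
gripper_width: 0.5
```

Run:
```python
from h import *
import pickle
s=env.state();print(s['time_s'],s['ee_pos'],s['ee_rot'],s['force'],s['gripper_width'])
P=env.camera_params('wrist'); pickle.dump(P,open('P5.pkl','wb'))
im=np.ascontiguousarray(env.grab_frame('wrist')[:,:,::-1]);cv2.imwrite("pics/wrist5.png",im)
im=np.ascontiguousarray(env.grab_frame('scene')[:,:,::-1]);cv2.imwrite("pics/scene5.png",cv2.resize(im[120:250,240:400],None,fx=4.5,fy=4.5,interpolation=cv2.INTER_CUBIC))
```

```text
7.0167 [ 461.33037785 -148.88002717  153.11849506] [ 1.79679240e+02 -1.40948718e-02 -1.09439191e+02] [ 0.35680911 -0.26739092 -0.18359805] 0.5250467380964596
```

View pics/wrist5.png

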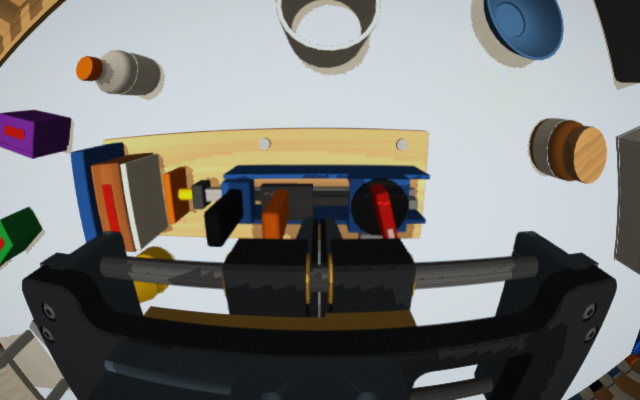

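View pics/scene5.png

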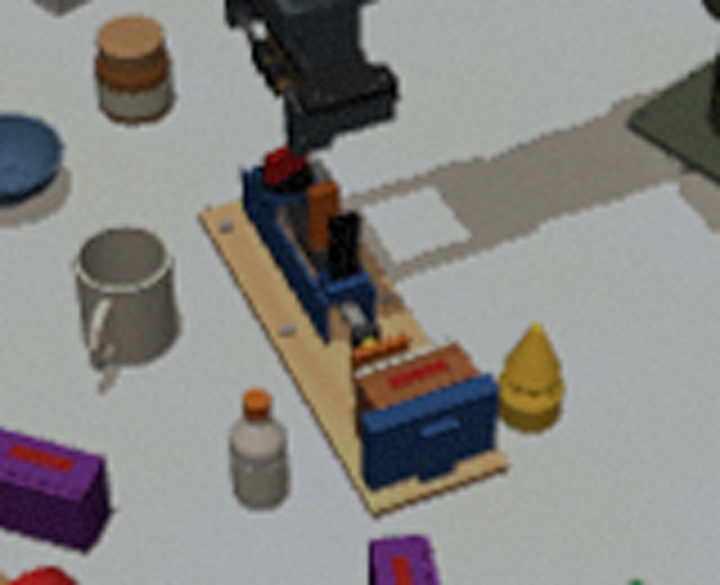

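Call:
{"fn": "drive_tool", "kwargs": {
  "motion": [
    [[0.001,0,-0.006],[0,0,0]],
    [[0.001,0,-0.006],[0,0,0]],
    [[0,0,-0.006],[0,0,0]],
    [[0,0,-0.006],[0,0,0]],
    [[0,0,-0.006],[0,0,0]],
    [[0,0,-0.006],[0,0,0]],
    [[0,0,-0.006],[0,0,0]],
    [[0,0,-0.006],[0,0,0]],
    [[0,0,0],[0,0,0]],
    [[0,0,0],[0,0,0]]
  ]
}}

```text
time_s: 7.95
ee_pos: [465.1, -149.0, 107.6]
ee_rot: [180.0, -0.0, -109.4]
force: [-0.1, -0.7, 1.0]
gripper_width: 0.2
```

```bash
cat > look.py <<'E'
import sys,pickle
from h import *
k=sys.argv[1]
s=env.state();a=np.radians(70.6);u=np.array([np.cos(a),np.sin(a)])
d=s['ee_pos'][:2]-[481.6,-97.0]
print(round(s['time_s'],2),s['ee_pos'].round(1),s['ee_rot'].round(1),'clampx',(d@u).round(2),'y',(d@[-u[1],u[0]]).round(2),'F',s['force'].round(1),'Fx',(s['force'][:2]@u).round(2),'w',round(s['gripper_width'],1))
P=env.camera_params('wrist'); pickle.dump(P,open(f'P{k}.pkl','wb'))
im=np.ascontiguousarray(env.grab_frame('wrist')[:,:,::-1]);cv2.imwrite(f"pics/wrist{k}.png",im)
cv2.imwrite(f"pics/wc{k}.png",cv2.resize(im[100:270,50:440],None,fx=2,fy=2,interpolation=cv2.INTER_CUBIC))
E
python3 look.py 6
```

```text
7.95 [ 465.1 -149.   107.6] [ 180.    -0.  -109.4] clampx -54.52 y -1.67 F [-0.1 -0.7  1. ] Fx -0.66 w 0.2
```

View pics/wc6.png

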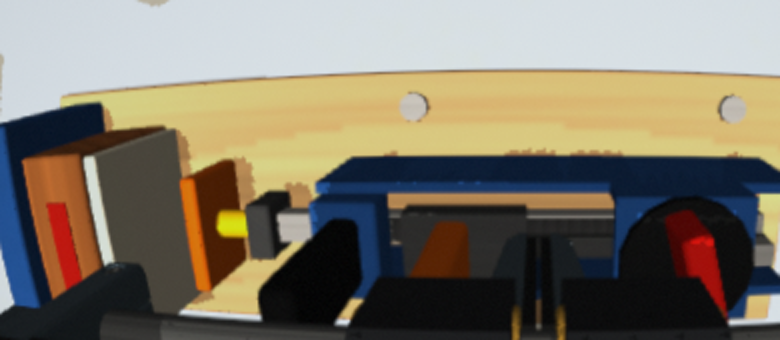

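Run:
```python
from h import *
import pickle
P=pickle.load(open('P6.pkl','rb')); a=np.radians(70.6);u=np.array([np.cos(a),np.sin(a)])
def c(cx,cy,z):
    X=plane('wrist',(50+cx/2,100+cy/2),z,P)[0,:2]-[481.6,-97.0]; return (X@u).round(1),(X@[-u[1],u[0]]).round(1)
print('collar/stem',c(249,212,48),'pad/stem top',c(218,212,48),'pad back top corners',c(195,180,62),c(236,160,62),'tile top corners',c(93,157,82),c(175,128,82),'fence',c(103,103,87),c(0,123,87), 'handle',c(345,222,139))
```

```text
collar/stem (np.float64(67.3), np.float64(-7.2)) pad/stem top (np.float64(82.8), np.float64(-7.1)) pad back top corners (np.float64(83.6), np.float64(-24.6)) (np.float64(63.1), np.float64(-32.4)) tile top corners (np.float64(120.4), np.float64(-39.3)) (np.float64(77.3), np.float64(-48.8)) fence (np.float64(107.3), np.float64(-60.5)) (np.float64(171.7), np.float64(-56.6)) handle (np.float64(-6.7), np.float64(-32.3))
```

Call:
{"fn": "drive_tool", "kwargs": {
  "motion": [
    [[0.0007,0.0019,0],[0,0,0]],
    [[0.0007,0.0019,0],[0,0,0]],
    [[0.0007,0.0019,0],[0,0,0]],
    [[0.0007,0.0019,0],[0,0,0]],
    [[0.0007,0.0019,0],[0,0,0]],
    [[0.0007,0.0019,0],[0,0,0]],
    [[0.0007,0.0019,0],[0,0,0]],
    [[0.0007,0.0019,0],[0,0,0]],
    [[0.0007,0.0019,0],[0,0,0]],
    [[0,0,0],[0,0,0]]
  ]
}}

```text
time_s: 8.83
ee_pos: [471.3, -132.5, 108.1]
ee_rot: [180.0, -0.1, -109.4]
force: [-1.9, -4.8, 0.5]
gripper_width: 0.4
```

```bash
python3 look.py 7
```

```text
8.83 [ 471.3 -132.5  108.1] [ 1.800e+02 -1.000e-01 -1.094e+02] clampx -36.87 y -2.11 F [-1.9 -4.8  0.5] Fx -5.15 w 0.4
```

View pics/wc7.png

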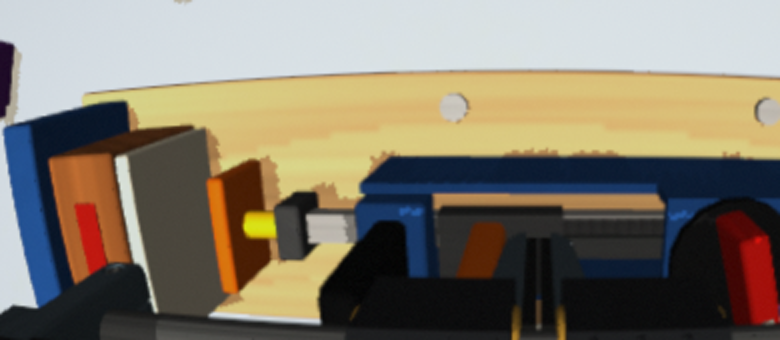

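Call:
{"fn": "drive_tool", "kwargs": {
  "motion": [
    [[0.0007,0.0019,0],[0,0,0]],
    [[0.0007,0.0019,0],[0,0,0]],
    [[0.0007,0.0019,0],[0,0,0]],
    [[0.0007,0.0019,0],[0,0,0]],
    [[0.0004,0.001,0],[0,0,0]],
    [[0.0003,0.0009,0],[0,0,0]],
    [[0,0,0],[0,0,0]],
    [[0,0,0],[0,0,0]],
    [[0,0,0],[0,0,0]],
    [[0,0,0],[0,0,0]]
  ]
}}

```text
time_s: 9.72
ee_pos: [474.7, -123.0, 108.0]
ee_rot: [180.0, -0.1, -109.4]
force: [-2.3, -3.8, 2.6]
gripper_width: 0.5
```

```bash
python3 look.py 8
```

```text
9.72 [ 474.7 -123.   108. ] [ 1.800e+02 -1.000e-01 -1.094e+02] clampx -26.83 y -2.13 F [-2.3 -3.8  2.6] Fx -4.39 w 0.5
```

View pics/wc8.png

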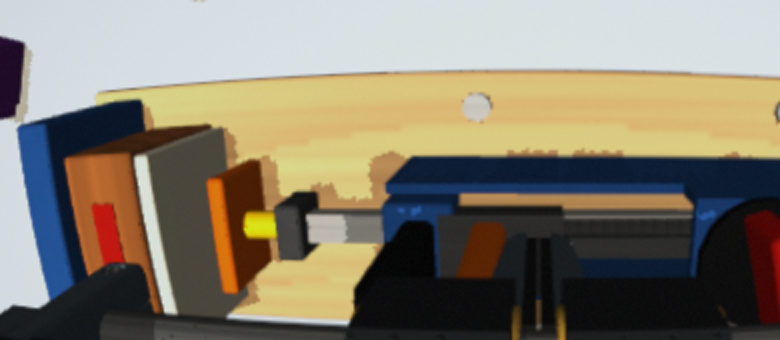

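Call:
{"fn": "drive_tool", "kwargs": {
  "motion": [
    [[0.0003,0.0009,0],[0,0,0]],
    [[0.0003,0.0009,0],[0,0,0]],
    [[0.0003,0.0009,0],[0,0,0]],
    [[0,0,0],[0,0,0]],
    [[0,0,0],[0,0,0]],
    [[0,0,0],[0,0,0]],
    [[0,0,0],[0,0,0]],
    [[0,0,0],[0,0,0]],
    [[0,0,0],[0,0,0]],
    [[0,0,0],[0,0,0]]
  ]
}}

```text
time_s: 10.6
ee_pos: [475.7, -120.4, 108.1]
ee_rot: [180.0, -0.1, -109.4]
force: [-2.5, -4.2, 1.0]
gripper_width: 0.7
```

```bash
python3 look.py 9
```

```text
10.6 [ 475.7 -120.4  108.1] [ 1.800e+02 -1.000e-01 -1.094e+02] clampx -24.04 y -2.16 F [-2.5 -4.2  1. ] Fx -4.79 w 0.7
```

View pics/wc9.png

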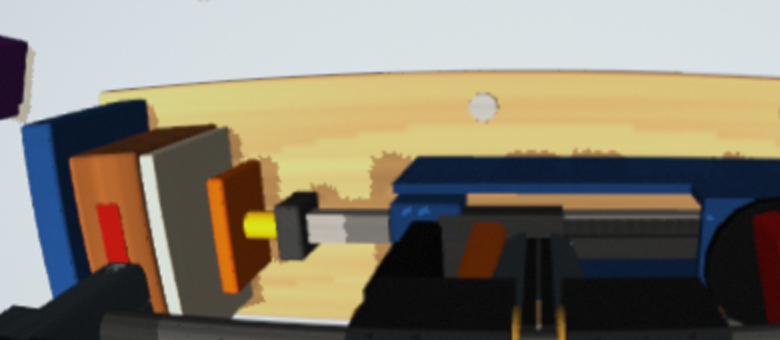

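Call:
{"fn": "drive_tool", "kwargs": {
  "motion": [
    [[-0.0012,-0.0035,0],[0,0,0]],
    [[-0.0012,-0.0035,0],[0,0,0]],
    [[-0.0012,-0.0035,0],[0,0,0]],
    [[-0.0012,-0.0035,0],[0,0,0]],
    [[-0.0012,-0.0035,0],[0,0,0]],
    [[-0.0012,-0.0035,0],[0,0,0]],
    [[0,0,0],[0,0,0]],
    [[0,0,0],[0,0,0]],
    [[0,0,0],[0,0,0]],
    [[0,0,0],[0,0,0]]
  ]
}}

```text
time_s: 11.48
ee_pos: [468.8, -140.6, 108.0]
ee_rot: [-180.0, 0.0, -109.4]
force: [-0.0, -0.4, -0.1]
gripper_width: 0.4
```

```bash
python3 look.py 10
```

```text
11.48 [ 468.8 -140.6  108. ] [-180.     0.  -109.4] clampx -45.39 y -2.44 F [-0.  -0.4 -0.1] Fx -0.4 w 0.4
```

View pics/wc10.png

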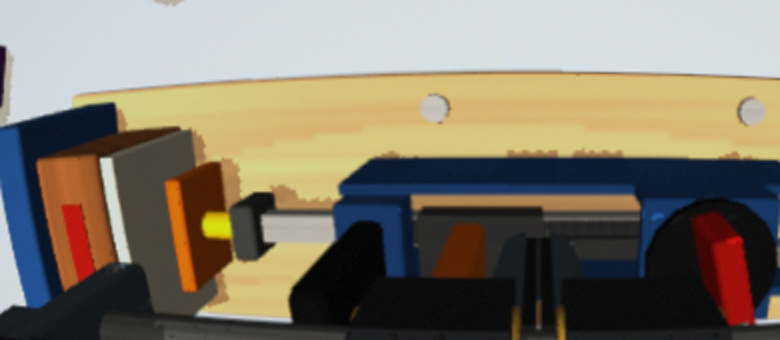

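Stroke 1 advanced the bar about 17 mm, and the trigger sprang back. Now stroke 2.

Call:
{"fn": "drive_tool", "kwargs": {
  "motion": [
    [[0.0007,0.0019,0],[0,0,0]],
    [[0.0007,0.0019,0],[0,0,0]],
    [[0.0007,0.0019,0],[0,0,0]],
    [[0.0007,0.0019,0],[0,0,0]],
    [[0.0007,0.0019,0],[0,0,0]],
    [[0.0007,0.0019,0],[0,0,0]],
    [[0.0007,0.0019,0],[0,0,0]],
    [[0,0,0],[0,0,0]],
    [[0,0,0],[0,0,0]],
    [[0,0,0],[0,0,0]]
  ]
}}

```text
time_s: 12.37
ee_pos: [473.5, -127.8, 108.0]
ee_rot: [180.0, -0.0, -109.4]
force: [-2.5, -4.7, 0.4]
gripper_width: 0.4
```

```bash
python3 look.py 11
```

```text
12.37 [ 473.5 -127.8  108. ] [ 180.    -0.  -109.4] clampx -31.76 y -2.55 F [-2.5 -4.7  0.4] Fx -5.27 w 0.4
```

View pics/wc11.png

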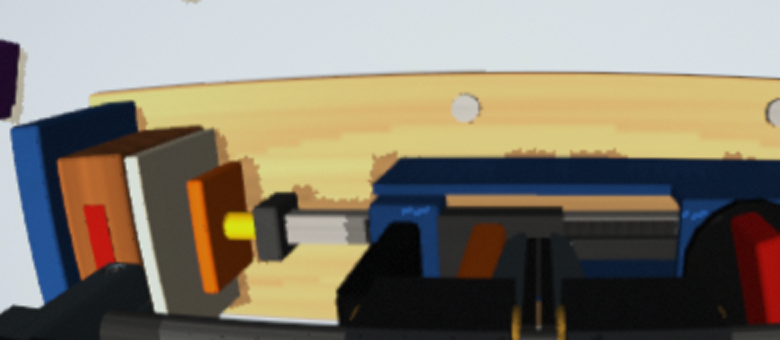

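Call:
{"fn": "drive_tool", "kwargs": {
  "motion": [
    [[0.0003,0.0009,0],[0,0,0]],
    [[0.0003,0.0009,0],[0,0,0]],
    [[0.0003,0.0009,0],[0,0,0]],
    [[0.0003,0.0009,0],[0,0,0]],
    [[0,0,0],[0,0,0]],
    [[0,0,0],[0,0,0]],
    [[0,0,0],[0,0,0]],
    [[0,0,0],[0,0,0]],
    [[0,0,0],[0,0,0]],
    [[0,0,0],[0,0,0]]
  ]
}}

```text
time_s: 13.25
ee_pos: [474.7, -124.2, 108.0]
ee_rot: [180.0, -0.0, -109.4]
force: [-1.7, -4.1, 0.8]
gripper_width: 0.2
```

```bash
python3 look.py 12
```

```text
13.25 [ 474.7 -124.2  108. ] [ 180.    -0.  -109.4] clampx -27.93 y -2.54 F [-1.7 -4.1  0.8] Fx -4.41 w 0.2
```

Call:
{"fn": "drive_tool", "kwargs": {
  "motion": [
    [[0.0003,0.0009,0],[0,0,0]],
    [[0.0003,0.0009,0],[0,0,0]],
    [[0.0003,0.0009,0],[0,0,0]],
    [[0.0003,0.0009,0],[0,0,0]],
    [[0,0,0],[0,0,0]],
    [[0,0,0],[0,0,0]],
    [[0,0,0],[0,0,0]],
    [[0,0,0],[0,0,0]],
    [[0,0,0],[0,0,0]],
    [[0,0,0],[0,0,0]]
  ]
}}

```text
time_s: 14.13
ee_pos: [476.0, -120.7, 108.0]
ee_rot: [-180.0, -0.0, -109.4]
force: [-1.4, -4.6, 1.6]
gripper_width: 0.3
```

```bash
python3 look.py 13
```

```text
14.13 [ 476.  -120.7  108. ] [-180.    -0.  -109.4] clampx -24.2 y -2.58 F [-1.4 -4.6  1.6] Fx -4.77 w 0.3
```

View pics/wc13.png

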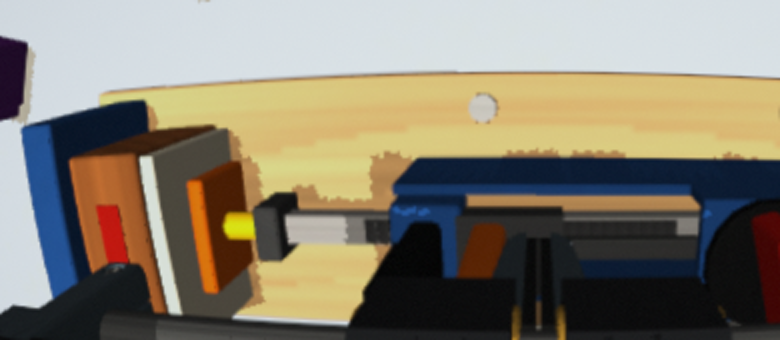

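Call:
{"fn": "drive_tool", "kwargs": {
  "motion": [
    [[0.0003,0.0009,0],[0,0,0]],
    [[0.0003,0.0009,0],[0,0,0]],
    [[0,0,0],[0,0,0]],
    [[0,0,0],[0,0,0]],
    [[0,0,0],[0,0,0]],
    [[0.0003,0.0009,0],[0,0,0]],
    [[0,0,0],[0,0,0]],
    [[0,0,0],[0,0,0]],
    [[0,0,0],[0,0,0]],
    [[0,0,0],[0,0,0]]
  ]
}}

```text
time_s: 15.02
ee_pos: [476.3, -119.9, 108.0]
ee_rot: [-180.0, -0.3, -109.4]
force: [-4.6, -11.8, 0.6]
gripper_width: 0.2
```

```bash
python3 look.py 14
```

```text
15.02 [ 476.3 -119.9  108. ] [-180.    -0.3 -109.4] clampx -23.33 y -2.56 F [ -4.6 -11.8   0.6] Fx -12.69 w 0.2
```

View pics/wc14.png

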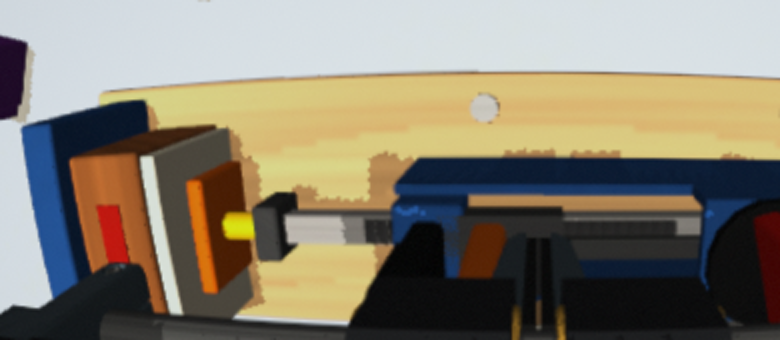

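The trigger hit its end stop at tool x -23.3, with the pad just short of the tile. I'll let it spring back, then do stroke 3.

Call:
{"fn": "drive_tool", "kwargs": {
  "motion": [
    [[-0.0012,-0.0034,0],[0,0,0]],
    [[-0.0012,-0.0034,0],[0,0,0]],
    [[-0.0012,-0.0034,0],[0,0,0]],
    [[-0.0012,-0.0034,0],[0,0,0]],
    [[-0.0012,-0.0034,0],[0,0,0]],
    [[-0.0012,-0.0034,0],[0,0,0]],
    [[-0.0012,-0.0034,0],[0,0,0]],
    [[0,0,0],[0,0,0]],
    [[0,0,0],[0,0,0]],
    [[0,0,0],[0,0,0]]
  ]
}}

```text
time_s: 15.9
ee_pos: [468.6, -141.3, 108.0]
ee_rot: [-180.0, 0.0, -109.4]
force: [-0.1, 0.4, 0.1]
gripper_width: 0.3
```

```bash
python3 look.py 15
```

```text
15.9 [ 468.6 -141.3  108. ] [-180.     0.  -109.4] clampx -46.1 y -2.45 F [-0.1  0.4  0.1] Fx 0.33 w 0.3
```

Call:
{"fn": "drive_tool", "kwargs": {
  "motion": [
    [[0.0007,0.0019,0],[0,0,0]],
    [[0.0007,0.0019,0],[0,0,0]],
    [[0.0007,0.0019,0],[0,0,0]],
    [[0.0007,0.0019,0],[0,0,0]],
    [[0.0003,0.0009,0],[0,0,0]],
    [[0.0003,0.0009,0],[0,0,0]],
    [[0,0,0],[0,0,0]],
    [[0,0,0],[0,0,0]],
    [[0,0,0],[0,0,0]],
    [[0,0,0],[0,0,0]]
  ]
}}

```text
time_s: 16.78
ee_pos: [472.0, -132.0, 108.0]
ee_rot: [-180.0, -0.0, -109.4]
force: [-0.7, -1.2, -0.1]
gripper_width: 0.5
```

```bash
python3 look.py 16
```

```text
16.78 [ 472. -132.  108.] [-180.    -0.  -109.4] clampx -36.22 y -2.55 F [-0.7 -1.2 -0.1] Fx -1.36 w 0.5
```

View pics/wc16.png

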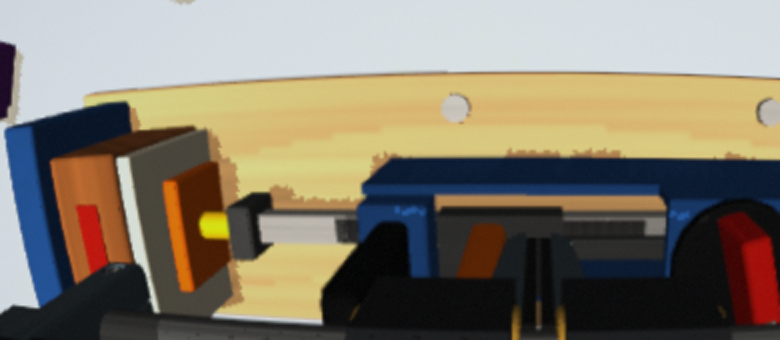

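Call:
{"fn": "drive_tool", "kwargs": {
  "motion": [
    [[0.0003,0.0009,0],[0,0,0]],
    [[0.0003,0.0009,0],[0,0,0]],
    [[0.0003,0.0009,0],[0,0,0]],
    [[0.0003,0.0009,0],[0,0,0]],
    [[0,0,0],[0,0,0]],
    [[0,0,0],[0,0,0]],
    [[0,0,0],[0,0,0]],
    [[0,0,0],[0,0,0]],
    [[0,0,0],[0,0,0]],
    [[0,0,0],[0,0,0]]
  ]
}}

```text
time_s: 17.67
ee_pos: [473.0, -129.1, 108.0]
ee_rot: [-180.0, -0.1, -109.4]
force: [-1.6, -5.7, -0.0]
gripper_width: 0.5
```

```bash
python3 look.py 17
```

```text
17.67 [ 473.  -129.1  108. ] [-1.800e+02 -1.000e-01 -1.094e+02] clampx -33.18 y -2.53 F [-1.6 -5.7 -0. ] Fx -5.92 w 0.5
```

Call:
{"fn": "drive_tool", "kwargs": {
  "motion": [
    [[0.0003,0.0009,0],[0,0,0]],
    [[0.0003,0.0009,0],[0,0,0]],
    [[0.0003,0.0009,0],[0,0,0]],
    [[0.0003,0.0009,0],[0,0,0]],
    [[0,0,0],[0,0,0]],
    [[0,0,0],[0,0,0]],
    [[0,0,0],[0,0,0]],
    [[0,0,0],[0,0,0]],
    [[0,0,0],[0,0,0]],
    [[0,0,0],[0,0,0]]
  ]
}}

```text
time_s: 18.55
ee_pos: [474.1, -126.0, 108.0]
ee_rot: [-180.0, -0.2, -109.4]
force: [-2.4, -7.4, 0.5]
gripper_width: 0.2
```

```bash
python3 look.py 18
```

```text
18.55 [ 474.1 -126.   108. ] [-180.    -0.2 -109.4] clampx -29.83 y -2.56 F [-2.4 -7.4  0.5] Fx -7.73 w 0.2
```

View pics/wc18.png

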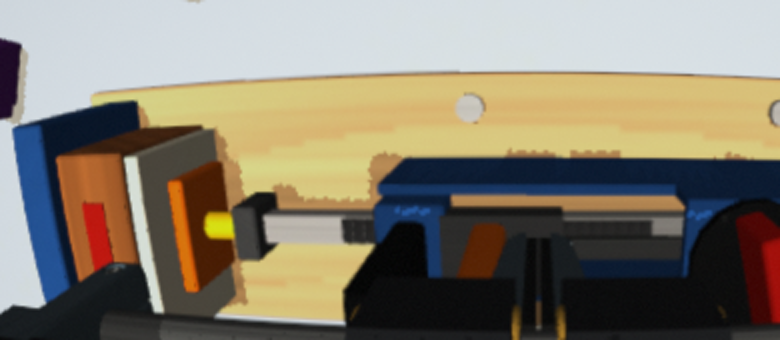

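```bash
cat > stem.py <<'E'
import sys; from h import *
for k in sys.argv[1:]:
    im=cv2.imread(f'pics/wrist{k}.png'); hsv=cv2.cvtColor(im,cv2.COLOR_BGR2HSV)
    m=cv2.inRange(hsv,(26,180,100),(34,255,255)); m[:190]=0;m[235:]=0;m[:,:120]=0;m[:,230:]=0
    q=np.argwhere(m); 
    # collar left edge & tile-fence gap columns along the stem row
    print(k,len(q),'x',q[:,1].min(),q[:,1].max(),'y',q[:,0].min(),q[:,0].max(), 'meanlen',round(len(q)/(np.ptp(q[:,0])+1),2))
E
python3 stem.py 6 7 8 9 10 11 12 13 14 15 16 17 18
```

```text
6 126 x 159 173 y 208 216 meanlen 14.0
7 148 x 172 187 y 208 217 meanlen 14.8
8 137 x 172 187 y 208 217 meanlen 13.7
9 141 x 172 187 y 208 217 meanlen 14.1
10 125 x 151 165 y 209 217 meanlen 13.89
11 135 x 162 177 y 209 218 meanlen 13.5
12 139 x 162 177 y 209 218 meanlen 13.9
13 138 x 162 177 y 209 218 meanlen 13.8
14 139 x 161 177 y 209 218 meanlen 13.9
15 115 x 141 154 y 208 217 meanlen 11.5
16 123 x 149 164 y 209 217 meanlen 13.67
17 123 x 152 166 y 209 217 meanlen 13.67
18 123 x 152 166 y 209 217 meanlen 13.67
```

Call:
{"fn": "drive_tool", "kwargs": {
  "motion": [
    [[0.0003,0.0009,0],[0,0,0]],
    [[0.0003,0.0009,0],[0,0,0]],
    [[0.0003,0.0009,0],[0,0,0]],
    [[0,0,0],[0,0,0]],
    [[0,0,0],[0,0,0]],
    [[0,0,0],[0,0,0]],
    [[0,0,0],[0,0,0]],
    [[0,0,0],[0,0,0]],
    [[0,0,0],[0,0,0]],
    [[0,0,0],[0,0,0]]
  ]
}}

```text
time_s: 19.43
ee_pos: [474.9, -123.6, 108.0]
ee_rot: [-180.0, -0.2, -109.4]
force: [-1.3, -8.4, 0.5]
gripper_width: 0.6
```

```bash
python3 look.py 19; python3 stem.py 19
```

```text
19.43 [ 474.9 -123.6  108. ] [-180.    -0.2 -109.4] clampx -27.29 y -2.55 F [-1.3 -8.4  0.5] Fx -8.35 w 0.6
19 114 x 153 166 y 209 217 meanlen 12.67
```

View pics/wc19.png

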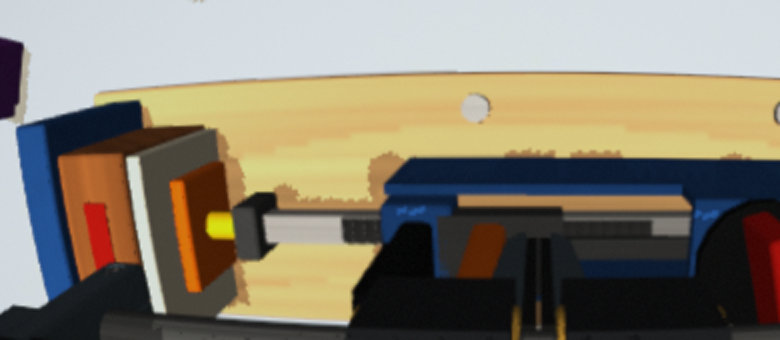

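Call:
{"fn": "drive_tool", "kwargs": {
  "motion": [
    [[0.0003,0.0009,0],[0,0,0]],
    [[0.0003,0.0009,0],[0,0,0]],
    [[0.0003,0.0009,0],[0,0,0]],
    [[0,0,0],[0,0,0]],
    [[0,0,0],[0,0,0]],
    [[0,0,0],[0,0,0]],
    [[0,0,0],[0,0,0]],
    [[0,0,0],[0,0,0]],
    [[0,0,0],[0,0,0]],
    [[0,0,0],[0,0,0]]
  ]
}}

```text
time_s: 20.32
ee_pos: [475.6, -121.7, 108.1]
ee_rot: [-180.0, -0.3, -109.3]
force: [-2.8, -11.3, 0.4]
gripper_width: 0.3
```

```bash
python3 look.py 20; python3 stem.py 20
```

```text
20.32 [ 475.6 -121.7  108.1] [-180.    -0.3 -109.3] clampx -25.24 y -2.56 F [ -2.8 -11.3   0.4] Fx -11.59 w 0.3
20 96 x 155 166 y 209 217 meanlen 10.67
```

View pics/wc20.png

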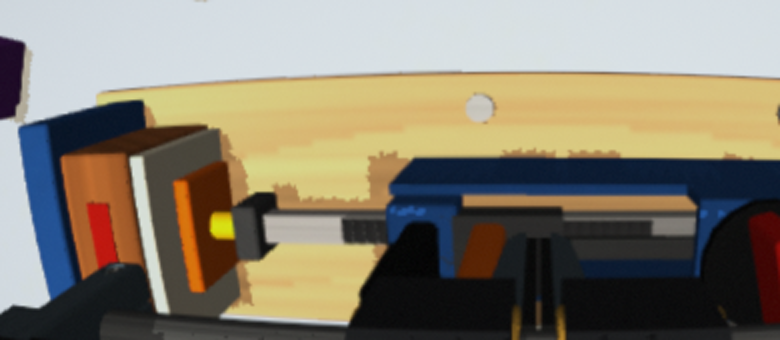

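Call:
{"fn": "drive_tool", "kwargs": {
  "motion": [
    [[0.0003,0.0009,0],[0,0,0]],
    [[0.0003,0.0009,0],[0,0,0]],
    [[0.0002,0.0005,0],[0,0,0]],
    [[0,0,0],[0,0,0]],
    [[0,0,0],[0,0,0]],
    [[0,0,0],[0,0,0]],
    [[0,0,0],[0,0,0]],
    [[0,0,0],[0,0,0]],
    [[0,0,0],[0,0,0]],
    [[0,0,0],[0,0,0]]
  ]
}}

```text
time_s: 21.2
ee_pos: [476.2, -120.1, 108.1]
ee_rot: [-180.0, -0.4, -109.3]
force: [-3.0, -13.5, 0.5]
gripper_width: 0.8
```

```bash
python3 look.py 21; python3 stem.py 21
```

```text
21.2 [ 476.2 -120.1  108.1] [-180.    -0.4 -109.3] clampx -23.57 y -2.59 F [ -3.  -13.5   0.5] Fx -13.68 w 0.8
21 85 x 157 166 y 209 217 meanlen 9.44
```

View pics/wc21.png

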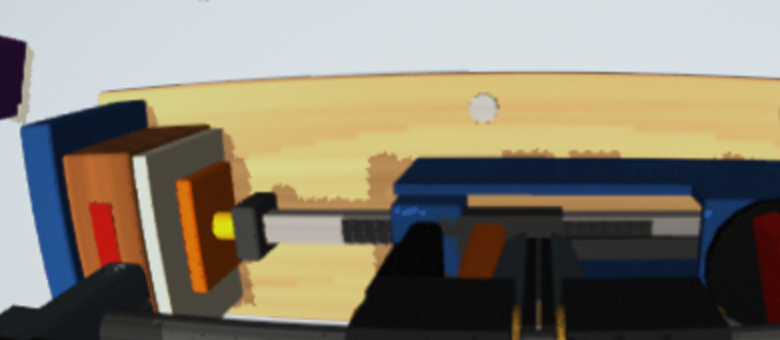

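The stem shows 9.4 of its original 14 px, so it is a third in. One check of squareness and the bystanders before handing in.

Run:
```python
from h import *
a=env.grab_frame('scene')[:,:,::-1]; b=env.grab_frame('top')[:,:,::-1]
x=cv2.resize(a[180:250,240:400],None,fx=5,fy=5,interpolation=cv2.INTER_CUBIC)[:,:800]
y=cv2.resize(b[150:260,290:450],None,fx=5,fy=5,interpolation=cv2.INTER_CUBIC)[:250+0+0]
cv2.imwrite('pics/fin.png',np.vstack([x,y]))
s0=cv2.imread('pics/top0.png').astype(int); d=np.abs(b.astype(int)-s0).max(2)>60; print(d[:,:290].sum())
```

```text
580
```

View pics/fin.png

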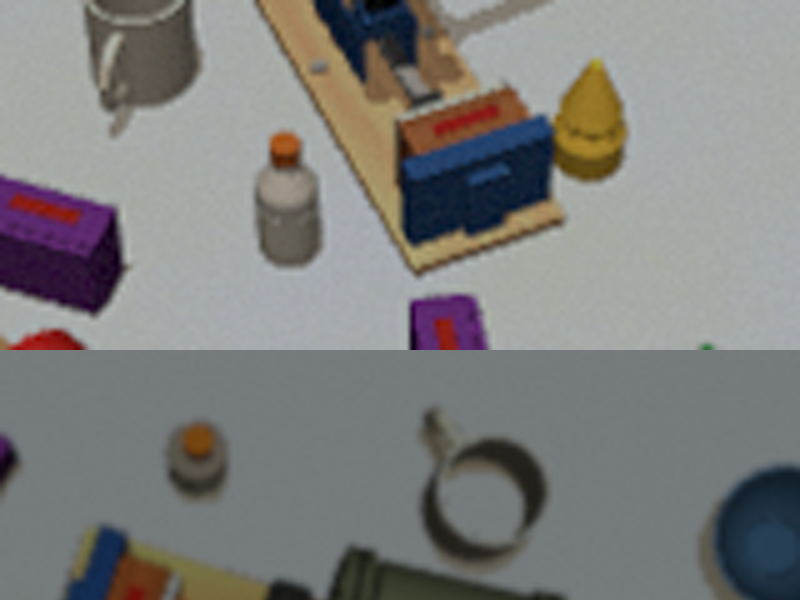

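The keepsake lies flat on the fence at (470,135), parallel to it. Bottle, mug and gnome stand where they were. I'm handing in now.

Run:
```python
from workcell import env
s=env.state(); print(s['time_s'],s['force'])
print(env.job_done()); s=env.state(); print(s['time_s'],s['force'],s['ee_pos'])
```

```text
21.35 [ -3.9566887  -13.97734125   0.70416935]
the job is handed in; nothing more can be done
None
the job is handed in; nothing more can be done
```

I unlocked the clamp, pumped the jaw home in three strokes, and handed in at 21.35 s while still holding the trigger. The hand-in gives no verdict.

- **Knob:** I turned the red knob clockwise with the gripper. The wrist image put it at about 1.30 rad, past the 1.05 rad needed.
- **Strokes:** With shut fingers behind the orange trigger, I let it spring back fully after strokes 1 and 2. On stroke 3 the force began rising at the spring's own rate of about 1.6 N/mm, which showed the keepsake had reached the fence.
- **Final squeeze:** The yellow stem showed 9.4 px of its original 14, so about a third was pushed in. The tool pushed the trigger with about 14 N. After friction that is roughly 9 N on the pad by force, or about 11 N by the stem image; the two disagree slightly, but both are within 6 to 18 N.
- **Surroundings:** In the last scene image the keepsake sits parallel to the fence, judged by eye and not measured. The bottle, mug and gnome appear unmoved. The candle, gift box, bowl and brush got no such check. A before/after pixel difference over the left part of the top view counted 580 changed pixels, which I did not follow up.

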